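# Turn the mirrored X-ray sensor holders in the drying rack

## Robot

A 6-joint arm with a two-finger parallel gripper is mounted at the origin on a cart in front of the work surface, level with it; the furniture and walls round the work are solid. World frame = base frame: x ahead of the robot, y to its left, z up, the work surface at z = 0. Lengths are in m, angles in rad, forces in N, time in s.
With the tool pointing down it reaches from about 0.375 to 0.925 m from the base axis. Payload 5.7 kg.
Tool frame: the origin (TCP) lies on the centre line of the jaws, within the pads' length; the fingertips stand 19 mm ahead of it and the grasp point (between the pads) is the TCP (robot.nose_length is the z of the fingertips in the tool frame, in m); z points along the fingers, y is the line along which they close (so a half turn about z gives the same grasp; the last joint's range is limited). The gripper opens to 85 mm and grips with 20 to 120 N. Pads are 22 mm wide; open, the fingers measure 114 mm over their backs; the gripper's body (76 mm by 85 mm) begins 54 mm behind the grasp point. The pads swing forward as they close: fully open they stand 13 mm farther back than shut.
Start: joints at [-1.354, 0.359, 1.51, -0, 1.272, -0.115], TCP at [0.195, -0.567, 0.25] pointing down, gripper open.
Joint ranges: [-2.97, 2.97], [-1.01, 2.36], [0.21, 2.38], [-0.96, 4.11], [0.2, 2.71], [-2.98, 2.98]. Speed limits (rad/s): [2.39, 2.39, 3.14, 3.14, 3.14, 3.14].

## Interface

Orientations are given as a rotation vector (axis times angle).
In Python, from station import telemetry, optics, workorder, robot gives the robot as it stands.
- The arm moves only by the tool carry_out, never from a script. Its argument "plan" is one flat list of numbers, 6 for each row, row after row: the shift along the tool's x, y, z in units of 40 mm (1.0 is 40 mm), then the turn, a rotation vector about the tool's x, y, z in degrees. A call has 1 to 5 rows; each row is the pose to reach, as a shift and turn from the pose commanded when the call began, along the tool's axes at that moment; what a row does not reach only later rows make up. A row lasts 1/8 s, in which the tool goes at most 62.5 mm and 10.7 degrees, less where a joint would pass 70% of its speed; a pose out of reach is approached as far as the arm can. A call with a gripper value outside its range is refused whole. "hand" is the opening, from 0 (shut) to 1 (fully open), set as the call begins (left out, the last holds). The fingers move at their own pace and stop on an object; the grip force is fixed at half the most. Time passes only in rows, so rows that repeat a pose let the fingers close. It gives the time, the measured TCP pose, the force, the opening and the grip force at its end, in the units of the state.
- telemetry.sense(): the state, without advancing time (a new reading comes with each control period).
- optics.get_image(name): name is "side" or "top" or "wrist"; returns a dict with "color" (480x640x3 uint8, red, green, blue), "fx", "fy", "cx", "cy" (pixels), "R" (3x3) and "t" (3): a world point X has camera coordinates R X + t. Camera axes: x right, y down, z forward; pixel columns grow to the right and rows downward; lengths in m; the calibration is good to about 2 mm. A picture is of the moment at which its call begins. There is no depth.
- workorder.job_done(): hands the job in; it is judged then, once.
The state is a dict: "clock": time; "qpos": joint angles; "joint_velocities": joint speeds; "tau": joint torques, N m; "ee_pos": TCP position; "tool_rot": TCP orientation; "contact_force": force on the tool from outside, world axes, zero at the start; "torque": the same for the moment, N m; "gripper_width": finger opening in m; "grasp_force": force on a finger pad.
Only numpy, scipy, OpenCV 4.12 (cv2) and the standard library are available. Lean on these libraries where they do the work, as an engineer would, in place of code of your own. Each camera call takes 0.05 s, during which the arm holds its last target. There are 200 camera calls.

## Task

Set out the four blue X-ray sensor holders for one side of the mouth: all their bite blocks must point along the rack towards the green tab. Take out only those that are mirrored, turn each over by half a turn about its stem and put it gently back, without forcing it, fully down in its own seat, leaning in the rack as before. Do not lift the ones that already point to the green tab, and leave the other things on the trolley where they are.

Things in the scene. Friction and masses are not known exactly. Their poses are not given: they have to be found in the camera images.
- rack: Fixed drying rack, white base 110 x 400 x 8 mm with a steel gutter along it; origin: centre of its underside; z up, y along the row of seats, x ahead and left of the robot, square to the row. Seats at y = -112, -37, 37, 112 mm; in each one holder leans 0.6 rad (34 deg) from vertical, top towards -x. Rigid: lower a holder until it is felt to touch the ledge.
- rack_ledge (a point): Middle of the gutter's ledge (34 mm above the rack's origin), on which the centres of the holders' feet rest. The ledge is square to the leaning stems. A back rest under their lower faces (the robot's side) reaches 46 mm up the stem; a lip 8 mm high stands 4 mm off their upper faces; blunt ribs 20 mm high stand 4 mm to either side of each stem.
- green_tab_top (a point): Centre of the round top (32 mm across, 7 mm thick) of the green upright tab fixed at one end of the rack, 180 mm from its middle; its top is 78 mm above the trolley. It stands at either the near left or the far right end.
- white_tab_top (a point): The same point of the plain white tab, at the other end of the rack.
- holder_a_mid (a point): Stem centre of a loose blue holder, 40-85 g, mostly in its 30 mm steel foot: stem 20 wide, 10 thick, 110 mm long; bite block 24 x 22 mm, equally thick, sticks out to one side, 1 mm below the top end. z: up the stem (foot at -55, top +55 mm); y: to the bite block's side (y 10 to 33, z 32 to 54 mm); x: square to the flat faces, which are free above the back rest (z > -9 mm). The 4 holders are alike but for the way round they lean.
- holder_b_mid (a point): Stem centre of another holder, just like holder_a_mid, same axes (y to the side where its bite block sticks out).
- holder_c_mid (a point): Stem centre of another holder, just like holder_a_mid, same axes (y to the side where its bite block sticks out).
- holder_d_mid (a point): Stem centre of another holder, just like holder_a_mid, same axes (y to the side where its bite block sticks out).
- elevator: Root elevator, steel, 128 x 12 x 12 mm, lying loose in front of the rack; origin under its middle. Not part of the job.
- dappen_dish: Small glass dish 33 mm across, 26 mm high, loose behind the rack; origin under its middle. Not part of the job.
- bur_block: Blue bur block with clear lid, 46 x 62 x 34 mm, loose behind the rack; origin under its middle. Not part of the job.
- gauze_packet: Flat printed carton 86 x 85 x 19 mm, loose in front of the rack; origin under its middle. Not part of the job.
Mind the look-alikes: they are no part of the job. What is shaped like the part that bears holder_b_mid but red is not meant.

How it is judged:
At the end, for the whole second after the job is handed in: All four holders lean in the rack with the bite block on the side of the green tab; each stem's centre is within 10 mm of where it was at the start (its own seat, fully down), the stem leans 0.48 to 0.72 rad from vertical, and it is at rest (y of green_tab_top in the frame of holder_a_mid above 0.03 m and distance of each of holder_a_mid, holder_b_mid, holder_c_mid, holder_d_mid from where it was at the start of the episode below 0.01 m and angle between holder_a_mid's own z axis and vertical between 0.48 and 0.72 rad and linear speed of each of holder_a, holder_b, holder_c, holder_d below 0.02 m/s and y of green_tab_top in the frame of holder_b_mid above 0.03 m and angle between holder_b_mid's own z axis and vertical between 0.48 and 0.72 rad and y of green_tab_top in the frame of holder_c_mid above 0.03 m and angle between holder_c_mid's own z axis and vertical between 0.48 and 0.72 rad and y of green_tab_top in the frame of holder_d_mid above 0.03 m and angle between holder_d_mid's own z axis and vertical between 0.48 and 0.72 rad); the robot touches nothing.
It fails at once if a holder that already pointed to the green tab was taken out (stem centre moved over 20 mm) ((y of green_tab_top in the frame of rack above 0 m and distance of holder_a_mid from where it was at the start of the episode above 0.02 m) or (y of green_tab_top in the frame of rack above 0 m and distance of holder_b_mid from where it was at the start of the episode above 0.02 m) or (y of green_tab_top in the frame of rack below 0 m and distance of holder_c_mid from where it was at the start of the episode above 0.02 m) or (y of green_tab_top in the frame of rack below 0 m and distance of holder_d_mid from where it was at the start of the episode above 0.02 m)).
It fails at once if something was forced against the rack (over 45 N) (contact force between rack and anything else above 45 N).
It fails at once if a bystander beside the rack was moved over 30 mm (distance of any of elevator, dappen_dish, bur_block, gauze_packet from where it was at the start of the episode above 0.03 m).
It also fails if it takes over 64 s, if anything falls off the work surface, if the arm or the gripper's body presses on something with over 40 N, if the wrist force passes 120 N, or if a joint passes its speed limit or range.

## Working session

There is one attempt and no reset: what is moved stays moved. The work goes in short steps, Python scripts to look and compute and a tool call to move; the robot and the scene stay as the last step left them, time stands still between calls to the robot, and variables do not carry over. Pictures are saved under pics/ and viewed, at most 11 in all, crops included, and the job is handed in when it is done.

Besides the shell and the picture viewer there is one more tool, called after "Request:" as name(argument=value, ...) on one line, values as JSON. carry_out: Moves the arm, as the interface text tells. Its arguments: {"type":"object","properties":{"plan":{"type":"array","items":{"type":"number"}},"hand":{"type":"number"}},"required":["plan"]}

```bash
mkdir -p pics; ls; python3 - <<'E'
from station import telemetry, optics, workorder, robot
import cv2
print(telemetry.sense())
for n in("side","top"):
    d=optics.get_image(n); cv2.imwrite(f"pics/{n}0.png",d["color"][:,:,::-1])
    print(n,d["fx"],d["fy"],d["cx"],d["cy"],d["R"],d["t"])
E
```

```text
pics
{'clock': 0.0, 'qpos': array([-1.35413301e+00,  3.59538089e-01,  1.51141055e+00,  3.22225947e-07,
        1.27245777e+00, -1.15088478e-01]), 'joint_velocities': array([ 4.14533703e-05,  9.91205750e-04,  4.96197601e-04, -1.27142477e-04,
        6.52467483e-04,  1.53166147e-04]), 'tau': array([ 9.28065710e-04, -5.27615583e+01, -2.78622383e+01, -2.59650242e-04,
        1.30056893e-02,  6.54277358e-06]), 'ee_pos': array([ 0.19528575, -0.56667757,  0.24944215]), 'tool_rot': array([-3.09668495e+00, -5.18428806e-01,  1.44066991e-04]), 'contact_force': array([-0.46698604,  0.25236367, -1.11319016]), 'torque': array([ 0.05245545, -0.03589712, -0.01279793]), 'grasp_force': 0.0, 'gripper_width': 0.08586865629519849}
side 612.6554739446543 612.6554739446543 328.82744446415813 236.4798589663344 [[-0.99791304  0.06398271  0.00870484]
 [ 0.01324193  0.33471873 -0.94222504]
 [-0.06319979 -0.94014338 -0.33486744]] [0.60459617 0.09642179 1.03495474]
top 574.0653105571834 574.0653105571834 313.9043780562719 237.54082039810515 [[ 0.01868493 -0.99977981 -0.0095502 ]
 [-0.99430085 -0.0175781  -0.10515142]
 [ 0.10496039  0.01146051 -0.99441036]] [-0.0313003   0.59410004  0.88666493]
```

View pics/side0.png

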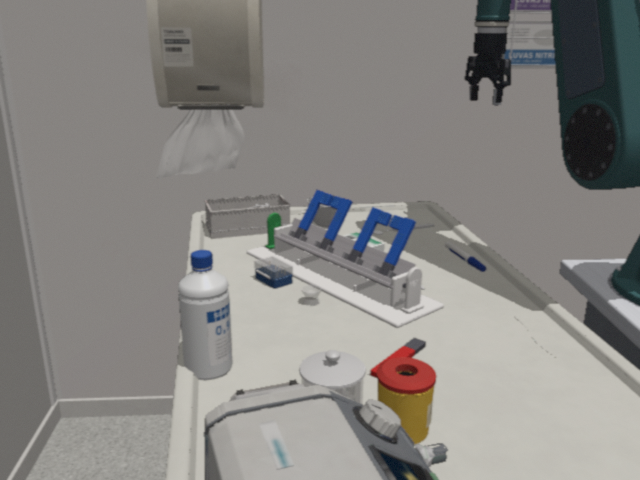

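View pics/top0.png

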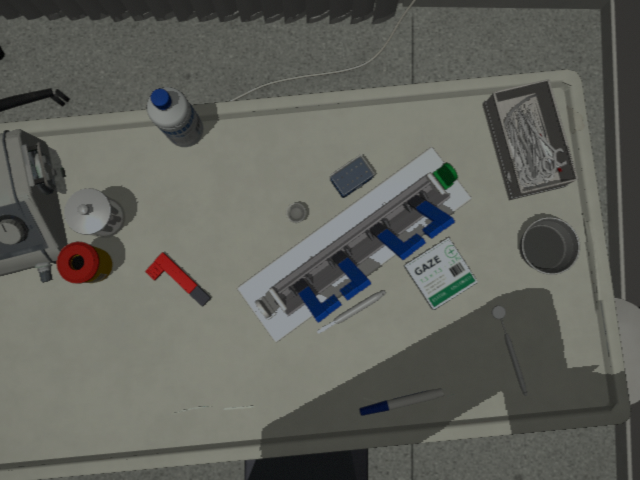

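Side view: green tab at (273,230), the far-right end. Top view: rack corners at about (432,149), (470,197), (276,341), (238,288), and green tab at (446,174).

Holders from near-left (top view):
- **Stem 1:** (312,300), block to the green side, leave.
- **Stem 2:** (352,272), block away, mirrored.
- **Stem 3:** (390,241), block to the green side, leave.
- **Stem 4:** (431,211), block away, mirrored.

Look-alikes: red L-shape at (180,280), blue pen at (375,407), bur block at (352,175) and blue cap at (160,98). None of these is wanted.

```bash
cat > h.py <<'E'
import numpy as np, cv2
from scipy.spatial.transform import Rotation as Ro
from station import telemetry, optics, workorder, robot
def ray(d,p):
    v=np.array([(p[0]-d["cx"])/d["fx"],(p[1]-d["cy"])/d["fy"],1.]); R=np.array(d["R"]); 
    v=R.T@v; return -R.T@np.array(d["t"]), v/np.linalg.norm(v)
def plane(d,p,z):
    c,v=ray(d,p); return c+v*(z-c[2])/v[2]
def tri(obs):
    A=np.zeros((3,3));b=np.zeros(3);rs=[ray(d,p) for d,p in obs]
    for c,v in rs:
        P=np.eye(3)-np.outer(v,v);A+=P;b+=P@c
    X=np.linalg.solve(A,b); return X,[np.linalg.norm((np.eye(3)-np.outer(v,v))@(X-c)) for c,v in rs]
def proj(d,X):
    c=np.array(d["R"])@X+d["t"]; return np.array([d["fx"]*c[0]/c[2]+d["cx"],d["fy"]*c[1]/c[2]+d["cy"]])
def blue(d):
    h=cv2.cvtColor(d["color"],cv2.COLOR_RGB2HSV)
    return cv2.inRange(h,(105,120,60),(130,255,255))
E
python3 - <<'E'
from h import *
print([x for x in dir(robot) if x[0]!='_'])
np.set_printoptions(precision=4,suppress=True)
t=optics.get_image("top"); s=optics.get_image("side")
C=np.array([plane(t,p,.008) for p in [(432,149),(470,197),(276,341),(238,288)]])
print(C, [np.linalg.norm(C[i]-C[i-3]) for i in range(4)])
y=(C[2]+C[3]-C[0]-C[1]);y/=np.linalg.norm(y); x=np.cross(y,[0,0,1]); o=C.mean(0);o[2]=0
print("o",o,"x",x,"y",y)
for d,n in((t,"top"),(s,"side")):
    k=cv2.findContours(blue(d),cv2.RETR_EXTERNAL,cv2.CHAIN_APPROX_NONE)[0]
    for c in k:
        if cv2.contourArea(c)>150:
            print(n,cv2.contourArea(c),cv2.approxPolyDP(c,2.5,True)[:,0].tolist())
# predicted seat points
u=-np.sin(.6)*x+np.array([0,0,np.cos(.6)])
for yy in(.112,.037,-.037,-.112):
    for l in (0,.11):
        P=o+y*yy+np.array([0,0,.034])+u*l; print(yy,l,P,proj(t,P),proj(s,P))
E
python3 -c "
import cv2
i=cv2.imread('pics/top0.png')[140:350,230:480];cv2.imwrite('pics/c0.png',cv2.resize(i,None,fx=2.8,fy=2.8,interpolation=cv2.INTER_CUBIC))"
```

```text
['PlanningError', 'nose_length']
[[ 0.7486 -0.2139  0.008 ]
 [ 0.6687 -0.2761  0.008 ]
 [ 0.4285  0.0377  0.008 ]
 [ 0.5123  0.1017  0.008 ]] [np.float64(0.10123213190074183), np.float64(0.3951546287001574), np.float64(0.10547754632722661), np.float64(0.394159931209264)]
o [ 0.5895 -0.0877  0.    ] x [ 0.7973  0.6036 -0.    ] y [-0.6036  0.7973  0.    ]
top 600.5 [[298, 293], [317, 321], [340, 305], [334, 295], [320, 303], [308, 287]]
top 620.0 [[346, 258], [338, 265], [351, 279], [340, 290], [348, 299], [370, 282]]
top 615.5 [[378, 235], [402, 259], [424, 243], [417, 234], [405, 242], [387, 229]]
top 600.5 [[424, 201], [416, 207], [434, 220], [423, 229], [432, 237], [453, 220]]
top 218.5 [[156, 89], [151, 99], [155, 105], [162, 105], [167, 101], [167, 92]]
side 274.0 [[192, 253], [193, 266], [210, 265], [208, 251]]
side 620.5 [[410, 219], [394, 216], [390, 222], [398, 233], [385, 261], [395, 264], [414, 224]]
side 529.5 [[389, 214], [373, 208], [354, 248], [362, 251], [377, 222], [387, 224]]
side 891.0 [[316, 191], [299, 226], [307, 229], [318, 204], [329, 204], [337, 211], [325, 237], [333, 240], [351, 202]]
0.112 0 [0.5219 0.0016 0.034 ] [299.0369 282.7982] [380.9667 280.9831]
0.112 0.11 [ 0.4724 -0.0359  0.1248] [322.521  316.6801] [409.9262 219.9488]
0.037 0 [ 0.5672 -0.0582  0.034 ] [337.2775 254.9151] [349.497  267.2943]
0.037 0.11 [ 0.5177 -0.0957  0.1248] [365.1401 285.3502] [377.2245 209.4643]
-0.037 0 [ 0.6119 -0.1172  0.034 ] [374.6754 227.6464] [321.4525 255.0955]
-0.037 0.11 [ 0.5623 -0.1547  0.1248] [406.7766 254.7426] [348.0594 200.1137]
-0.112 0 [ 0.6571 -0.177   0.034 ] [412.2457 200.252 ] [295.6526 243.873 ]
-0.112 0.11 [ 0.6076 -0.2144  0.1248] [448.5619 224.0255] [321.2098 191.5054]
```

View pics/c0.png

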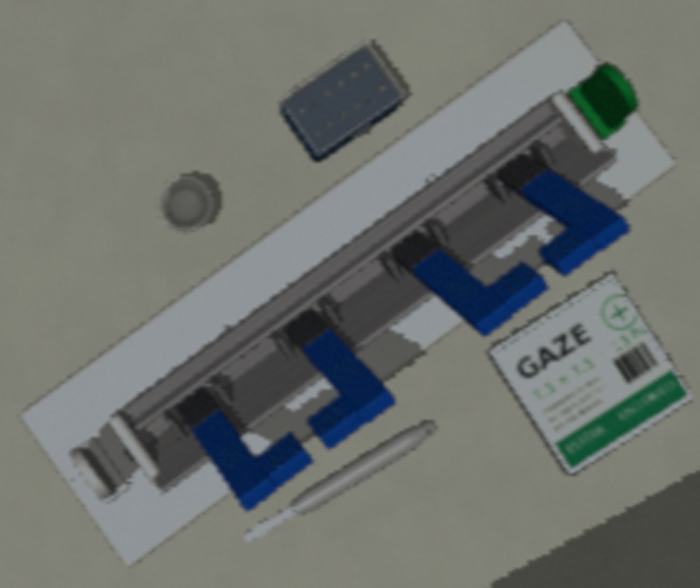

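The crop confirms it: stems 2 (y=+37) and 4 (y=-112) are mirrored, and the green tab is at rack -y. Next I plan the approach along the stem of seat 4.

```bash
cat >> h.py <<'E'
o=np.array([.5895,-.0877,0]); xr=np.array([.7973,.6036,0]); yr=np.array([-.6036,.7973,0]); zz=np.array([0,0,1.])
u=-np.sin(.6)*xr+np.cos(.6)*zz
fx=np.cos(.6)*xr+np.sin(.6)*zz      # flat normal, upper face
def foot(s): return o+yr*s+zz*.034
def Rg(sx): X=sx*yr; return np.column_stack([X,np.cross(-u,X),-u])
def rel(p,R,p0=None,R0=None):
    st=telemetry.sense()
    if p0 is None: p0=st["ee_pos"]
    if R0 is None: R0=Ro.from_rotvec(st["tool_rot"]).as_matrix()
    return np.r_[R0.T@(p-p0)/.04, np.degrees(Ro.from_matrix(R0.T@R).as_rotvec())]
np.set_printoptions(precision=4,suppress=True)
E
python3 - <<'E'
from h import *
st=telemetry.sense();q=st["qpos"];R0=Ro.from_rotvec(st["tool_rot"]).as_matrix();print(R0)
for s6 in(1,-1):
  for c in range(4):
    M=Ro.from_euler('ZYZYZ',[q[0],q[1]+q[2],q[3],q[4],s6*q[5]+c*np.pi/2]).as_matrix()
    e=np.degrees(Ro.from_matrix(M.T@R0).magnitude())
    if e<5: print("model",s6,c,e)
for s in(-.112,.037):
  for l in (.085,.24):
    p=foot(s)+u*l; w=p+u*.2; q1=np.arctan2(w[1],w[0])
    for sx in(1,-1):
        for f in (1.6,1.9):
            B=Ro.from_euler('ZY',[q1,f]).as_matrix(); print(s,l,sx,f,q1,Ro.from_matrix(B.T@Rg(sx)).as_euler('ZYZ'))
p=foot(-.112)+u*.24
for sx in(1,-1): print(p,sx,rel(p,Rg(sx)))
E
```

```text
[[ 0.9455  0.3257 -0.0002]
 [ 0.3257 -0.9455  0.0012]
 [ 0.0002 -0.0012 -1.    ]]Traceback (most recent call last):
  File "<stdin>", line 5, in <module>
  File "scipy/spatial/transform/_rotation.pyx", line 1413, in scipy.spatial.transform._rotation.Rotation.from_euler
ValueError: Expected axis specification to be a non-empty string of upto 3 characters, got ZYZYZ
```

```bash
python3 - <<'E'
from h import *
st=telemetry.sense();q=st["qpos"];R0=Ro.from_rotvec(st["tool_rot"]).as_matrix()
for s6 in(1,-1):
  for c in range(4):
    M=(Ro.from_euler('ZYZ',[q[0],q[1]+q[2],q[3]])*Ro.from_euler('YZ',[q[4],s6*q[5]+c*np.pi/2])).as_matrix()
    e=np.degrees(Ro.from_matrix(M.T@R0).magnitude())
    print("model",s6,c,e)
for s in(-.112,.037):
  for l in (.085,.24):
    p=foot(s)+u*l; w=p+u*.2; q1=np.arctan2(w[1],w[0])
    for sx in(1,-1):
        for f in (1.6,1.9):
            B=Ro.from_euler('ZY',[q1,f]).as_matrix(); print(s,l,sx,f,q1,Ro.from_matrix(B.T@Rg(sx)).as_euler('ZYZ'))
p=foot(-.112)+u*.24
for sx in(1,-1): print(p,sx,rel(p,Rg(sx)))
E
```

```text
model 1 0 90.0
model 1 1 3.552329405402376e-14
model 1 2 90.0
model 1 3 179.99999999999997
model -1 0 76.81290864169387
model -1 1 13.187091358306125
model -1 2 103.18709135830615
model -1 3 166.8129086416939
-0.112 0.085 1 1.6 -0.47826092404567777 [0.5574 1.3007 0.3586]
-0.112 0.085 1 1.9 -0.47826092404567777 [0.6277 1.0511 0.1776]
-0.112 0.085 -1 1.6 -0.47826092404567777 [ 0.5574  1.3007 -2.7829]
-0.112 0.085 -1 1.9 -0.47826092404567777 [ 0.6277  1.0511 -2.964 ]
-0.112 0.24 1 1.6 -0.6189301647763683 [0.5813 1.3766 0.237 ]
-0.112 0.24 1 1.9 -0.6189301647763683 [0.6382 1.13   0.0566]
-0.112 0.24 -1 1.6 -0.6189301647763683 [ 0.5813  1.3766 -2.9046]
-0.112 0.24 -1 1.9 -0.6189301647763683 [ 0.6382  1.13   -3.085 ]
0.037 0.085 1 1.6 -0.3401845373862577 [0.524  1.2296 0.4827]
0.037 0.085 1 1.9 -0.3401845373862577 [0.6059 0.9754 0.3032]
0.037 0.085 -1 1.6 -0.3401845373862577 [ 0.524   1.2296 -2.6589]
0.037 0.085 -1 1.9 -0.3401845373862577 [ 0.6059  0.9754 -2.8384]
0.037 0.24 1 1.6 -0.5135217082437038 [0.5643 1.3195 0.3278]
0.037 0.24 1 1.9 -0.5135217082437038 [0.6314 1.0708 0.1467]
0.037 0.24 -1 1.6 -0.5135217082437038 [ 0.5643  1.3195 -2.8138]
0.037 0.24 -1 1.9 -0.5135217082437038 [ 0.6314  1.0708 -2.9949]
[ 0.5491 -0.2588  0.2321] 1 [  10.8688   -4.4012    0.4487  -23.4563   32.2358 -104.4482]
[ 0.5491 -0.2588  0.2321] -1 [10.8688 -4.4012  0.4487 29.6316 21.5614 69.5808]
```

Request:
carry_out(plan=[10.87,-4.4,0.45,29.6,21.6,69.6,10.87,-4.4,0.45,29.6,21.6,69.6,10.87,-4.4,0.45,29.6,21.6,69.6,10.87,-4.4,0.45,29.6,21.6,69.6,10.87,-4.4,0.45,29.6,21.6,69.6])

```text
clock: 0.82
ee_pos: [0.4325, -0.3612, 0.2382]
tool_rot: [-2.657, 0.702, -0.266]
contact_force: [0.4, 0.3, 0.5]
gripper_width: 0.0853
grasp_force: 0.0
```

```bash
python3 - <<'E'
from h import *
print(telemetry.sense()["qpos"],rel(foot(-.112)+u*.24,Rg(-1)))
E
```

```text
[-1.0709  0.3709  1.6102  0.4114  1.3353  0.8838] [ 1.1865 -3.2646  1.7314  9.3121  6.6775 21.7651]
```

Request:
carry_out(plan=[1.1,-3.1,1.6,9.0,6.5,21,1.1,-3.1,1.6,9.0,6.5,21,1.1,-3.1,1.6,9.0,6.5,21,1.1,-3.1,1.6,9.0,6.5,21,1.1,-3.1,1.6,9.0,6.5,21])

```text
clock: 1.45
ee_pos: [0.5395, -0.2652, 0.2337]
tool_rot: [-2.332, 1.128, -0.354]
contact_force: [-0.5, -0.2, -0.2]
gripper_width: 0.0854
grasp_force: 0.0
```

```bash
python3 - <<'E'
from h import *
st=telemetry.sense()
print(st["qpos"],rel(foot(-.112)+u*.24,Rg(-1)))
w=optics.get_image("wrist"); cv2.imwrite("pics/w0.png",w["color"][:,:,::-1])
import pickle; pickle.dump(w,open("w0.pkl","wb"))
for s in(-.112,-.037):
  for l in(0,.11): print(s,l,proj(w,foot(s)+u*l))
for c in cv2.findContours(blue(w),cv2.RETR_EXTERNAL,cv2.CHAIN_APPROX_NONE)[0]:
    if cv2.contourArea(c)>500: print(cv2.approxPolyDP(c,4,True)[:,0].tolist())
E
```

```text
[-0.9156  0.362   1.7223  0.6571  1.151   1.2518] [ 0.0228 -0.2154  0.1941  0.472   0.2391  1.1561]
-0.112 0 [306.9557 202.7303]
-0.112 0.11 [304.0784 231.8072]
-0.037 0 [305.9941 278.3362]
-0.037 0.11 [302.9635 333.1303]
[[298, 281], [295, 340], [306, 346], [309, 290], [302, 285], [301, 289]]
[[301, 200], [296, 275], [308, 278], [310, 217], [299, 215]]
```

View pics/w0.png

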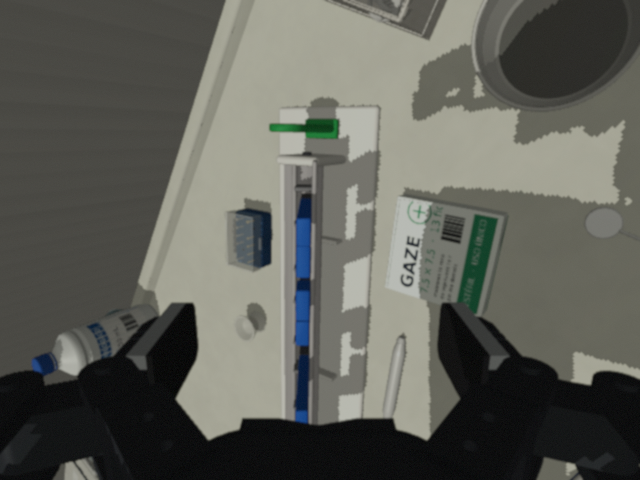

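Wrist view down the stems: h4's top end spans about rows 216–277 at cols 297–309, with its block pointing down the picture, away from the green tab (305,128), so it is mirrored. h3's is at rows 285–345, with h2 and h1 below. I'll compare with the predicted corners, and triangulate against the top view.

```bash
python3 - <<'E'
from h import *
import pickle; w=pickle.load(open("w0.pkl","rb")); t=optics.get_image("top")
f=foot(-.112)
for nm,a,l in(("stem outer top",-.01,.11),("block end top",.033,.109),("stem outer footlvl",-.01,.03)):
    for b in(-.005,.005): print(nm,b,proj(w,f+yr*a+u*l+fx*b),proj(t,f+yr*a+u*l+fx*b))
m=blue(w)
for r in(205,212,216,220,250,270,276,279): print(r,np.where(m[r,280:330])[0][[0,-1]]+280)
# upper-face outer top corner: wrist (299,215) ; top contour
for pw,pt in(((310,217),(453,220)),((308,278),(432,237)),((296,275),(423,229))): print(pw,pt,tri([(w,pw),(t,pt)]))
f0=f
for a,b,l in((-.01,-.005,.11),(.033,-.005,.109)): print(f0+yr*a+u*l+fx*b)
# green-tab top height
print(proj(w,o-yr*.18+zz*.078),proj(t,o-yr*.18+zz*.078))
E
```

```text
stem outer top -0.005 [311.8021 217.2777] [455.4243 222.5306]
stem outer top 0.005 [296.6738 217.0129] [452.8321 217.3965]
block end top -0.005 [310.8298 277.7874] [431.2726 239.7784]
block end top 0.005 [296.377  277.5613] [428.5325 234.7374]
stem outer footlvl -0.005 [312.3529 197.4517] [427.7966 204.9091]
stem outer footlvl 0.005 [300.6221 197.2392] [425.2563 200.0804]
205 [300 301]
212 [299 299]
216 [298 305]
220 [296 310]
250 [296 309]
270 [296 309]
276 [297 309]Traceback (most recent call last):
  File "<stdin>", line 7, in <module>
IndexError: index 0 is out of bounds for axis 0 with size 0
```

```bash
python3 - <<'E'
from h import *
import pickle; w=pickle.load(open("w0.pkl","rb")); t=optics.get_image("top"); f=foot(-.112)
for c in cv2.findContours(blue(t),cv2.RETR_EXTERNAL,cv2.CHAIN_APPROX_NONE)[0]:
    if cv2.contourArea(c)>500 and c[:,0,0].min()>400: print(cv2.approxPolyDP(c,1.2,True)[:,0].tolist())
for nm,pw,pt,a,b,l in(("outer low",(310.5,217),(453.5,220.5),-.01,-.005,.11),("block end low",(309,278),(432,237.5),.033,-.005,.109)):
    X,e=tri([(w,pw),(t,pt)]); d=X-f; print(nm,X,e,"y,fx,l err mm",1e3*(d@yr-a),1e3*(d@fx-b),1e3*(d@u-l))
print("rack plane check: tab",proj(w,o-yr*.18+zz*.078),proj(t,o-yr*.18+zz*.078))
E
```

```text
[[424, 201], [416, 207], [424, 213], [424, 215], [425, 214], [426, 216], [430, 217], [430, 219], [432, 218], [434, 220], [423, 229], [424, 232], [432, 237], [452, 223], [453, 220], [444, 212]]
outer low [ 0.613  -0.2227  0.1191] [np.float64(0.0006599023173696991), np.float64(0.0006599023173696214)] y,fx,l err mm 0.21851005185975247 1.2770260461752638 -4.344875972884618
block end low [ 0.5866 -0.1907  0.1232] [np.float64(0.0013645438035663224), np.float64(0.0013645438035664891)] y,fx,l err mm -1.3521404666612737 2.1245750930781684 1.074207811089578
rack plane check: tab [276.104  125.9791] [452.3507 169.541 ]
```

Heights and corners agree to a few mm. Now descending along the stem.

```bash
python3 - <<'E'
from h import *
for l in(.15,.085): print(rel(foot(-.112)+u*l+fx*.0025,Rg(-1)))
E
```

```text
[ 0.0242 -0.3004  2.4496  0.4488  0.2001  1.0823]
[ 0.03   -0.313   4.0745  0.4488  0.2001  1.0823]
```

Request:
carry_out(plan=[0.03,-0.3,1.0,0.45,0.2,1.1,0.03,-0.3,2.0,0.45,0.2,1.1,0.03,-0.3,2.6,0.45,0.2,1.1,0.03,-0.3,2.6,0.45,0.2,1.1,0.03,-0.3,2.6,0.45,0.2,1.1], hand=0.6)

```text
clock: 2.22
ee_pos: [0.5943, -0.2248, 0.1548]
tool_rot: [-2.311, 1.149, -0.356]
contact_force: [-1.0, -0.1, 0.4]
gripper_width: 0.0515
grasp_force: 0.0
```

```bash
python3 - <<'E'
from h import *
print(telemetry.sense()["qpos"],rel(foot(-.112)+u*.085+fx*.0025,Rg(-1)))
w=optics.get_image("wrist"); cv2.imwrite("pics/w1.png",w["color"][:,:,::-1]); f=foot(-.112)
for a in(-.01,.033):
  for b in(-.005,.005): print(a,b,proj(w,f+yr*a+u*.11+fx*b))
for c in cv2.findContours(blue(w),cv2.RETR_EXTERNAL,cv2.CHAIN_APPROX_NONE)[0]:
    if cv2.contourArea(c)>300: print(cv2.approxPolyDP(c,3,True)[:,0].tolist())
E
```

```text
[-0.7956  0.4855  1.7672  0.7553  0.9574  1.228 ] [-0.0039  0.0154  1.4815 -0.0324 -0.0031  0.    ]
-0.01 -0.005 [338.7155 272.6482]
-0.01 0.005 [314.5857 272.6523]
0.033 -0.005 [337.4245 364.3681]
0.033 0.005 [314.8265 364.3644]
[[328, 230], [316, 231], [314, 253], [316, 425], [334, 422], [336, 275]]
```

View pics/w1.png

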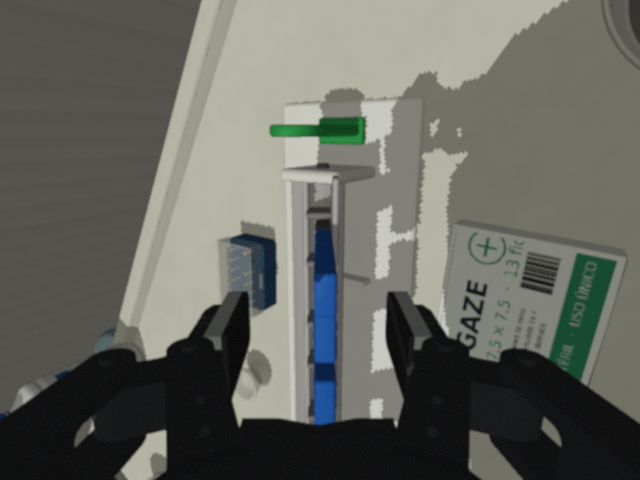

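Stem 4's top end is centred in the jaws (cols 314–336, predicted 314–338). Advance, then grip.

Request:
carry_out(plan=[0,0,0.7,0,0,0,0,0.01,1.3,0,0,0,0,0.01,1.48,0,0,0,0,0.01,1.48,0,0,0])

```text
clock: 2.78
ee_pos: [0.6207, -0.2042, 0.1056]
tool_rot: [-2.311, 1.149, -0.355]
contact_force: [-0.4, -0.1, -0.1]
gripper_width: 0.051
grasp_force: 0.0
```

Request:
carry_out(plan=[0,0,0,0,0,0,0,0,0,0,0,0,0,0,0,0,0,0,0,0,0,0,0,0,0,0,0,0,0,0], hand=0)

```text
clock: 3.4
ee_pos: [0.6207, -0.2043, 0.1056]
tool_rot: [-2.311, 1.149, -0.356]
contact_force: [-4.5, -2.8, 5.2]
gripper_width: 0.0094
grasp_force: 61.4
```

```bash
python3 - <<'E'
from h import *
s=telemetry.sense();print(s["qpos"],s["gripper_width"],s["grasp_force"],s["contact_force"],rel(foot(-.112)+u*.085+fx*.0025,Rg(-1)))
E
```

```text
[-0.736   0.5691  1.778   0.8229  0.8593  1.1825] 0.009419012829256964 61.381717063486576 [-4.5259 -2.8386  5.2439] [ 0.0051  0.0098 -0.0057 -0.0305  0.0008  0.0106]
```

Request:
carry_out(plan=[0,0,-0.3,0,0,0,0,0,-0.8,0,0,0,0,0,-1.4,0,0,0,0,0,-2.0,0,0,0,0,0,-2.0,0,0,-8])

```text
clock: 4.03
ee_pos: [0.5845, -0.233, 0.1738]
tool_rot: [-2.4, 0.987, -0.412]
contact_force: [0.1, 0.1, -0.5]
gripper_width: 0.0095
grasp_force: 60.5
```

Request:
carry_out(plan=[0,0,0,0,0,-10,0,0,0,0,0,-20,0,0,0,0,0,-30,0,0,0,0,0,-40,0,0,0,0,0,-50])

```text
clock: 4.65
ee_pos: [0.5842, -0.2315, 0.172]
tool_rot: [-2.715, -0.13, -0.694]
contact_force: [-0.9, 0.4, -0.3]
gripper_width: 0.0094
grasp_force: 60.4
```

Request:
carry_out(plan=[0,0,0,0,0,-10,0,0,0,0,0,-20,0,0,0,0,0,-30,0,0,0,0,0,-40,0,0,0,0,0,-50])

```text
clock: 5.28
ee_pos: [0.5841, -0.2315, 0.172]
tool_rot: [-2.577, -1.355, -0.889]
contact_force: [0.2, 0.1, -1.1]
gripper_width: 0.0093
grasp_force: 60.4
```

Request:
carry_out(plan=[0,0,0,0,0,-10,0,0,0,0,0,-20,0,0,0,0,0,-30,0,0,0,0,0,-40,0,0,0,0,0,-50])

```text
clock: 5.9
ee_pos: [0.5841, -0.2315, 0.172]
tool_rot: [1.731, 2.275, 0.852]
contact_force: [0.4, -0.6, -1.4]
gripper_width: 0.0092
grasp_force: 60.4
```

Request:
carry_out(plan=[0,0,0,0,0,-10,0,0,0,0,0,-20,0,0,0,0,0,-22,0,0,0,0,0,-22])

```text
clock: 6.4
ee_pos: [0.5844, -0.2313, 0.1715]
tool_rot: [1.238, 2.482, 0.77]
contact_force: [0.5, 0.5, -0.5]
gripper_width: 0.0094
grasp_force: 60.4
```

```bash
python3 - <<'E'
from h import *
s=telemetry.sense();print(s["qpos"],s["gripper_width"],s["grasp_force"],s["contact_force"],rel(foot(-.112)+u*.165+fx*.0025,Rg(1)))
w=optics.get_image("wrist"); cv2.imwrite("pics/w2.png",w["color"][:,:,::-1]); t=optics.get_image("top"); sd=optics.get_image("side")
for d,n in((w,"w"),(t,"t"),(sd,"s")):
  for c in cv2.findContours(blue(d),cv2.RETR_EXTERNAL,cv2.CHAIN_APPROX_NONE)[0]:
    if cv2.contourArea(c)>200: print(n,cv2.approxPolyDP(c,2,True)[:,0].tolist())
a=t["color"][130:330,260:500,::-1];b=sd["color"][130:330,230:470,::-1]
cv2.imwrite("pics/ts2.png",cv2.resize(np.hstack([a,b]),(800,333),interpolation=cv2.INTER_CUBIC))
E
```

```text
[-0.8168  0.4576  1.7618  0.7349  0.9937 -1.8984] 0.009384557431484674 60.407928340137005 [ 0.5454  0.5357 -0.4903] [-0.0137 -0.0067 -0.0064  0.0248 -0.0336 -0.1515]
w [[309, 259], [300, 341], [301, 421], [323, 424], [334, 421], [332, 399], [335, 348], [326, 260]]
w [[301, 87], [300, 181], [304, 187], [320, 186], [322, 95], [319, 87]]
t [[298, 293], [318, 321], [340, 305], [334, 295], [320, 303], [308, 287]]
t [[346, 258], [338, 265], [351, 279], [340, 290], [348, 299], [370, 282]]
t [[378, 235], [379, 239], [402, 259], [424, 243], [417, 234], [405, 242], [387, 229]]
t [[156, 89], [151, 99], [155, 105], [163, 105], [168, 95], [164, 90]]
s [[192, 253], [193, 266], [210, 265], [208, 251]]
s [[396, 216], [392, 218], [390, 225], [396, 228], [398, 233], [385, 259], [395, 264], [414, 222]]
s [[389, 214], [372, 208], [354, 248], [362, 251], [377, 222], [387, 224]]
s [[339, 197], [334, 197], [330, 205], [337, 210], [325, 235], [332, 240], [351, 203]]
```

View pics/w2.png

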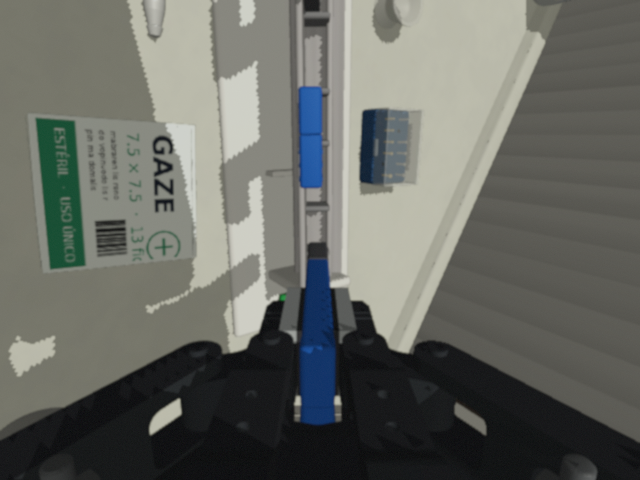

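Block now points toward the green side (down the picture, towards the gripper), and the foot tip is at about (318,244). Next, check the holder's offset and tilt in the jaws.

```bash
python3 - <<'E'
from h import *
w=optics.get_image("wrist"); g=telemetry.sense()["ee_pos"]; T=Ro.from_rotvec(telemetry.sense()["tool_rot"]).as_matrix()
# tool x=+yr now; holder outer edge at tool x=+10mm
for nm,zt in(("foot end",.085),("foot/blue boundary",.055),("top end",-.025)):
  for dx in(.008,.010,.012): print(nm,dx,[proj(w,g+T@np.array([dx,b,zt])) for b in(-.005,.005)])
im=w["color"]; 
g_=cv2.cvtColor(im,cv2.COLOR_RGB2GRAY)
print(g_[230:268:2,318], blue(w)[250:264,318])
print(g_[246,296:340])
m=blue(w)
for r in(262,280,300,320,340): 
    k=np.where(m[r,290:350])[0]+290; print(r,k[[0,-1]])
cv2.imwrite("pics/c3.png",cv2.resize(im[220:430,240:400,::-1],None,fx=2.8,fy=2.8,interpolation=cv2.INTER_CUBIC))
E
```

```text
foot end 0.008 [array([306.7438, 243.7836]), array([325.3513, 243.7615])]
foot end 0.01 [array([306.714 , 240.1929]), array([325.367 , 240.1708])]
foot end 0.012 [array([306.684 , 236.5847]), array([325.3828, 236.5626])]
foot/blue boundary 0.008 [array([305.1526, 261.2763]), array([326.6318, 261.2503])]
foot/blue boundary 0.01 [array([305.1137, 257.1793]), array([326.6536, 257.1534])]
foot/blue boundary 0.012 [array([305.0745, 253.0591]), array([326.6755, 253.0332])]
top end 0.008 [array([296.8289, 352.7818]), array([333.3302, 352.7338])]
top end 0.01 [array([296.7226, 346.2458]), array([333.3994, 346.1978])]
top end 0.012 [array([296.6153, 339.6466]), array([333.4693, 339.5986])]
[150 154 155 157 155 146  92  44  44  44  44  45  44  47  61  49  43  42
  45] [  0   0   0   0   0   0   0   0   0 255 255 255 255 255]
[ 94  97  98 108 127 145 155 158 148 122  96  72  48  38  38  40  42  42
  43  44  43  41  44  45  44  44  45  44  46  53  74 109 141 156 157 152
 150 151 154 155 155 154 153 153]
262 [308 326]
280 [307 328]
300 [305 331]
320 [303 332]
340 [301 334]
```

View pics/c3.png

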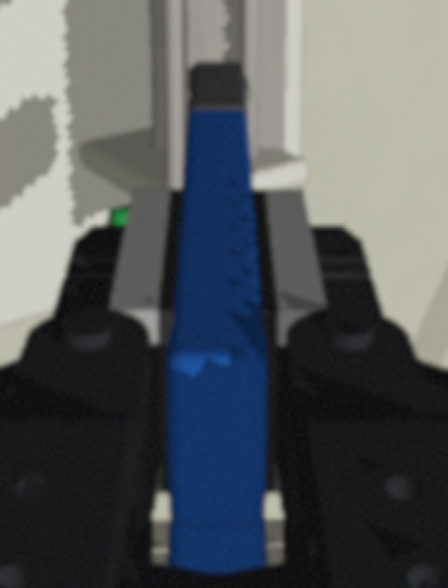

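Foot about 1 mm off centre toward green and straight, within the 4 mm clearance. Lowering with a small correction.

Request:
carry_out(plan=[0.015,0,0.4,0,0,0,0.015,0,0.8,0,0,0,0.015,0,1.2,0,0,0,0.015,0,1.5,0,0,0,0.015,0,1.7,0,0,0])

```text
clock: 7.22
ee_pos: [0.615, -0.2066, 0.1138]
tool_rot: [1.235, 2.485, 0.77]
contact_force: [0.3, -0.3, -1.1]
gripper_width: 0.0094
grasp_force: 60.4
```

Request:
carry_out(plan=[0,0,0.1,0,0,0,0,0,0.2,0,0,0,0,0,0.2,0,0,0])

```text
clock: 7.6
ee_pos: [0.6185, -0.2046, 0.1084]
tool_rot: [1.235, 2.484, 0.77]
contact_force: [-0.7, 0.4, -1.4]
gripper_width: 0.0093
grasp_force: 60.4
```

```bash
cat > r.py <<'E'
from h import *
import sys
s=telemetry.sense();y,l,sx=map(float,sys.argv[1:])
F=s["contact_force"];print(s["clock"],s["qpos"],s["gripper_width"],"F",F,"Fu",F@u,"Fy",F@yr,"Ffx",F@fx,"rel",rel(foot(y)+u*l+fx*.0025,Rg(sx)))
E
python3 r.py -.112 .085 1
```

```text
7.6 [-0.7392  0.5635  1.7794  0.8188  0.8647 -1.9565] 0.009306600709872109 F [-0.705   0.3852 -1.4186] Fu -0.9846496432489839 Fy 0.7326453568992931 Ffx -1.0730531300892125 rel [-0.0318 -0.0078  0.0799  0.0278 -0.0554 -0.0075]
```

Request:
carry_out(plan=[0,0,0.03,0,0,0,0,0,0.05,0,0,0,0,0,0.05,0,0,0])

```text
clock: 7.98
ee_pos: [0.6193, -0.2039, 0.1068]
tool_rot: [1.235, 2.484, 0.77]
contact_force: [0.2, 0.1, -1.6]
gripper_width: 0.0096
grasp_force: 60.4
```

```bash
python3 r.py -.112 .085 1
```

```text
7.975 [-0.7373  0.5664  1.7796  0.8212  0.8617 -1.9581] 0.009618859836496999 F [ 0.1805  0.0594 -1.5664] Fu -1.3943147871741237 Fy -0.0616346320234654 Ffx -0.7360751138379398 rel [-0.033  -0.0078  0.0309  0.0277 -0.0578 -0.0101]
```

Request:
carry_out(plan=[0,0,0.015,0,0,0,0,0,0.03,0,0,0])

```text
clock: 8.22
ee_pos: [0.6199, -0.2035, 0.1057]
tool_rot: [1.235, 2.484, 0.77]
contact_force: [-0.1, 0.3, -0.7]
gripper_width: 0.0093
grasp_force: 60.4
```

Request:
carry_out(plan=[0,0,0.0125,0,0,0,0,0,0.0125,0,0,0])

```text
clock: 8.48
ee_pos: [0.62, -0.2035, 0.1056]
tool_rot: [1.234, 2.484, 0.769]
contact_force: [-3.5, -1.6, 4.1]
gripper_width: 0.009
grasp_force: 61.4
```

Request:
carry_out(plan=[0,0,0.0125,0,0,0,0,0,0.0125,0,0,0])

```text
clock: 8.72
ee_pos: [0.6201, -0.2035, 0.1056]
tool_rot: [1.234, 2.484, 0.769]
contact_force: [-7.0, -3.0, 9.1]
gripper_width: 0.009
grasp_force: 62.4
```

```bash
python3 r.py -.112 .085 1
```

```text
8.725 [-0.7358  0.5685  1.7797  0.8233  0.8592 -1.9599] 0.008985149025274735 F [-7.0157 -2.9637  9.0561] Fu 11.642792665473547 Fy 1.871707413680408 Ffx -0.9795935463591358 rel [-0.0304 -0.0086 -0.006   0.0307 -0.0406  0.0205]
```

Touched the ledge at the same depth as at the grasp. Release and back out.

Request:
carry_out(plan=[0,0,-0.015,0,0,0,0,0,-0.015,0,0,0])

```text
clock: 8.98
ee_pos: [0.62, -0.2035, 0.1056]
tool_rot: [1.234, 2.484, 0.77]
contact_force: [-3.6, -1.9, 5.8]
gripper_width: 0.0093
grasp_force: 61.4
```

Request:
carry_out(plan=[0,0,0,0,0,0,0,0,0,0,0,0,0,0,0,0,0,0,0,0,0,0,0,0], hand=0.6)

```text
clock: 9.48
ee_pos: [0.6201, -0.2032, 0.1052]
tool_rot: [1.235, 2.484, 0.77]
contact_force: [0.6, 0.6, 0.6]
gripper_width: 0.0514
grasp_force: 0.0
```

Request:
carry_out(plan=[0,0,-0.5,0,0,0,0,0,-1.2,0,0,0,0,0,-2.2,0,0,0,0,0,-3.0,0,0,0,0,0,-3.0,0,0,0])

```text
clock: 10.1
ee_pos: [0.5661, -0.2468, 0.2075]
tool_rot: [1.233, 2.48, 0.765]
contact_force: [-0.3, -0.3, 0.1]
gripper_width: 0.0514
grasp_force: 0.0
```

```bash
python3 r.py .037 .2 1; python3 - <<'E'
from h import *
import pickle
d={n:optics.get_image(n) for n in("wrist","top","side")}
pickle.dump(d,open("d4.pkl","wb"))
a=d["top"]["color"][130:330,260:500];b=d["side"]["color"][150:350,220:460]
cv2.imwrite("pics/p4.png",cv2.resize(np.hstack([a,b])[:,:,::-1],(800,333),interpolation=cv2.INTER_CUBIC))
for n in d:
  for c in cv2.findContours(blue(d[n]),cv2.RETR_EXTERNAL,cv2.CHAIN_APPROX_NONE)[0]:
    if cv2.contourArea(c)>200: print(n,cv2.approxPolyDP(c,2,True)[:,0].tolist())
f=foot(-.112)
for a_,l in((.01,.11),(-.033,.109)): print([proj(d[n],f+yr*a_+u*l-fx*.005) for n in d])
E
```

```text
10.1 [-0.8605  0.4018  1.7429  0.6986  1.0686 -1.8776] 0.05142013011163484 F [-0.265  -0.3441  0.1386] Fu 0.350910430776968 Fy -0.11437881229506518 Ffx -0.26751698231664545 rel [ 3.7443 -0.0163  0.1811  0.0342  0.2643  0.071 ]
wrist [[318, 205], [308, 206], [299, 232], [301, 298], [313, 299], [316, 292], [316, 245], [320, 228]]
wrist [[304, 92], [302, 166], [305, 173], [316, 173], [320, 169], [319, 92]]
top [[298, 293], [318, 321], [340, 305], [334, 295], [320, 303], [308, 287]]
top [[346, 258], [338, 265], [351, 279], [340, 290], [348, 299], [370, 282]]
top [[377, 236], [402, 259], [424, 243], [417, 234], [402, 242], [387, 229]]
top [[415, 207], [443, 229], [466, 214], [458, 205], [446, 213], [426, 201]]
top [[156, 89], [151, 99], [155, 105], [162, 105], [167, 101], [168, 95], [164, 90]]
side [[192, 253], [193, 266], [210, 265], [208, 251]]
side [[372, 208], [354, 248], [363, 250], [377, 222], [388, 223], [396, 228], [398, 233], [385, 261], [395, 264], [414, 222], [394, 216], [389, 224], [391, 215]]
side [[339, 197], [334, 197], [330, 205], [337, 211], [325, 235], [332, 240], [351, 203]]
side [[321, 191], [308, 191], [306, 197], [312, 202], [300, 227], [307, 229], [324, 197]]
[array([301.3304, 232.2347]), array([444.3705, 230.6604]), array([326.3177, 193.6814])]
[array([302.1208, 301.6033]), array([467.7136, 212.9792]), array([311.6118, 189.4866])]
```

View pics/p4.png

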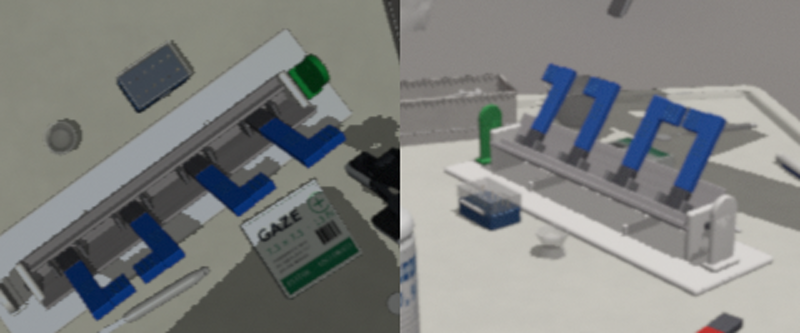

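Holder 4 sits down in its seat, parallel to holder 3, with its block toward the green tab (top (455,215), side (315,195)). Now over to seat 2.

Request:
carry_out(plan=[1.2,0,0,0,0,0,2.5,0,0,0,0,0,3.4,0,0.1,0,0,0,3.74,-0.01,0.2,0,0,0,3.74,-0.01,0.2,0,0,0])

```text
clock: 10.88
ee_pos: [0.4791, -0.1221, 0.1972]
tool_rot: [1.235, 2.485, 0.77]
contact_force: [-0.3, -0.7, -0.5]
gripper_width: 0.0514
grasp_force: 0.0
```

```bash
python3 r.py .037 .14 1; python3 - <<'E'
from h import *
w=optics.get_image("wrist"); f=foot(.037)
for c in cv2.findContours(blue(w),cv2.RETR_EXTERNAL,cv2.CHAIN_APPROX_NONE)[0]:
    if cv2.contourArea(c)>200: print(cv2.approxPolyDP(c,2,True)[:,0].tolist())
# mirrored: block toward +y; sx=+1 => image up = +y
for a,l in((-.01,.11),(.033,.109)): print(a,[proj(w,f+yr*a+u*l+fx*b) for b in(-.005,.005)])
g=foot(.112)
for a,l in((.01,.11),(-.033,.109)): print("h1",a,[proj(w,g+yr*a+u*l+fx*b) for b in(-.005,.005)])
cv2.imwrite("pics/w5.png",w["color"][:,:,::-1])
E
```

```text
10.875 [-0.8219  0.2401  2.0536  0.7675  0.9435 -1.9652] 0.05139572898980314 F [-0.2987 -0.6613 -0.4966] Fu -0.050000646316079776 Fy -0.3469499306679511 Ffx -0.8064345873270554 rel [-0.059   0.0037  1.4034  0.0125 -0.1265 -0.0156]
[[310, 308], [306, 363], [306, 423], [320, 424], [320, 311], [318, 308]]
[[306, 195], [305, 273], [320, 274], [321, 196]]
[[306, 95], [303, 97], [303, 174], [306, 180], [320, 180], [322, 99], [319, 95]]
-0.01 [array([302.8481, 278.8557]), array([320.9213, 278.833 ])]
0.033 [array([302.0639, 201.5715]), array([321.0123, 201.5501])]
h1 0.01 [array([300.836 ,  97.1242]), array([321.1799,  97.105 ])]
h1 -0.033 [array([301.8756, 184.4896]), array([321.0364, 184.4686])]
```

View pics/w5.png

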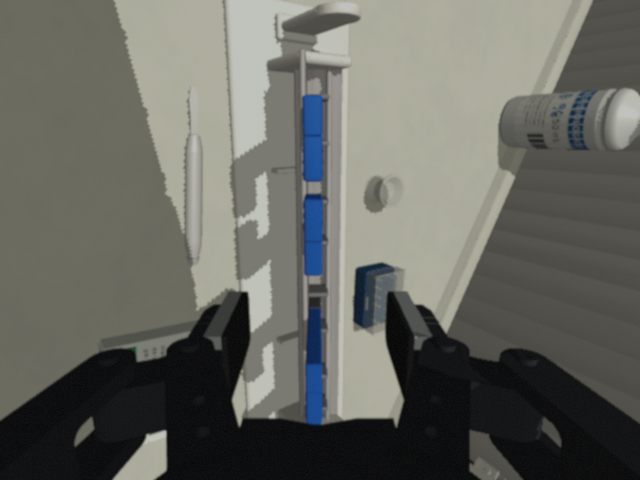

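h2's top end spans rows 195–274, against a predicted 201–279, so it sits about 2 mm further along +y. Correct and grip.

Request:
carry_out(plan=[-0.015,0,0.7,0,0,0,-0.015,0,1.4,0,0,0,-0.015,0,2.1,0,0,0,-0.015,0,2.76,0,0,0,-0.015,0,2.76,0,0,0])

```text
clock: 11.55
ee_pos: [0.5302, -0.0858, 0.1052]
tool_rot: [1.235, 2.485, 0.77]
contact_force: [0.2, -0.7, 1.0]
gripper_width: 0.0512
grasp_force: 0.0
```

Request:
carry_out(plan=[0,0,0,0,0,0,0,0,0,0,0,0,0,0,0,0,0,0,0,0,0,0,0,0,0,0,0,0,0,0], hand=0)

```text
clock: 12.18
ee_pos: [0.5293, -0.0861, 0.1073]
tool_rot: [1.234, 2.482, 0.768]
contact_force: [-4.3, -3.0, 7.1]
gripper_width: 0.0091
grasp_force: 61.7
```

```bash
python3 r.py .037 .085 1
```

```text
12.175 [-0.6728  0.4424  2.0895  0.9926  0.7125 -2.1296] 0.009109165977293684 F [-4.2626 -2.9829  7.1396] Fu 8.828129737237267 Fy 0.19463718742778252 Ffx -0.25965103217092544 rel [-0.016  -0.002   0.0505  0.0392  0.0366  0.0116]
```

Request:
carry_out(plan=[0,0,-0.3,0,0,0,0,0,-0.8,0,0,0,0,0,-1.4,0,0,0,0,0,-2.0,0,0,0,0,0,-2.0,0,0,8])

```text
clock: 12.8
ee_pos: [0.4928, -0.1138, 0.1743]
tool_rot: [1.423, 2.414, 0.801]
contact_force: [0.1, 0.5, -1.0]
gripper_width: 0.0097
grasp_force: 60.6
```

Request:
carry_out(plan=[0,0,0,0,0,10,0,0,0,0,0,20,0,0,0,0,0,30,0,0,0,0,0,40,0,0,0,0,0,50])

```text
clock: 13.42
ee_pos: [0.4925, -0.1126, 0.1729]
tool_rot: [-2.453, -1.68, -0.919]
contact_force: [-0.2, -0.5, -0.4]
gripper_width: 0.0094
grasp_force: 60.5
```

Request:
carry_out(plan=[0,0,0,0,0,10,0,0,0,0,0,20,0,0,0,0,0,30,0,0,0,0,0,40,0,0,0,0,0,50])

```text
clock: 14.05
ee_pos: [0.4925, -0.1126, 0.173]
tool_rot: [-2.726, -0.451, -0.756]
contact_force: [-0.6, 1.1, -0.5]
gripper_width: 0.0093
grasp_force: 60.5
```

Request:
carry_out(plan=[0,0,0,0,0,10,0,0,0,0,0,20,0,0,0,0,0,30,0,0,0,0,0,40,0,0,0,0,0,50])

```text
clock: 14.68
ee_pos: [0.4925, -0.1126, 0.1729]
tool_rot: [-2.524, 0.704, -0.489]
contact_force: [-1.3, -0.6, -0.9]
gripper_width: 0.0093
grasp_force: 60.5
```

Request:
carry_out(plan=[0,0,0,0,0,10,0,0,0,0,0,20,0,0,0,0,0,22,0,0,0,0,0,22])

```text
clock: 15.18
ee_pos: [0.4929, -0.1127, 0.1728]
tool_rot: [-2.313, 1.146, -0.355]
contact_force: [0.1, -0.5, -1.6]
gripper_width: 0.009
grasp_force: 60.5
```

```bash
python3 r.py .037 .165 -1;  python3 - <<'E'
from h import *
w=optics.get_image("wrist"); s=telemetry.sense(); g=s["ee_pos"]; T=Ro.from_rotvec(s["tool_rot"]).as_matrix()
for nm,zt in(("foot end",.085),("boundary",.055),("top end",-.025)):
  for dx in(.008,.010,.012): print(nm,dx,[proj(w,g+T@np.array([dx,b,zt])) for b in(-.005,.005)])
im=w["color"];k=cv2.cvtColor(im,cv2.COLOR_RGB2GRAY); m=blue(w)
print(k[222:266,318]); print(k[248,296:340]); print(np.where(m[230:270,318])[0][:1]+230)
for r in(262,280,300,340): 
    q=np.where(m[r,290:350])[0]+290; print(r,q[[0,-1]])
cv2.imwrite("pics/w6.png",im[:,:,::-1])
E
```

```text
15.175 [-0.7806  0.2923  2.0686  0.8175  0.8739  1.1393] 0.009044025955675238 F [ 0.0509 -0.514  -1.5648] Fu -1.1392288120301282 Fy -0.4405563440981435 Ffx -1.106142357204394 rel [ 0.0348 -0.0043  0.0399 -0.0193  0.0601  0.1349]
foot end 0.008 [array([309.4836, 243.6405]), array([328.0976, 243.6317])]
foot end 0.01 [array([309.4618, 240.0475]), array([328.1212, 240.0386])]
foot end 0.012 [array([309.4398, 236.4369]), array([328.1449, 236.4278])]
boundary 0.008 [array([308.2191, 261.0643]), array([329.7078, 261.055 ])]
boundary 0.01 [array([308.1903, 256.964 ]), array([329.7395, 256.9544])]
boundary 0.012 [array([308.1614, 252.8404]), array([329.7715, 252.8307])]
top end 0.008 [array([301.6008, 352.2581]), array([338.1354, 352.2495])]
top end 0.01 [array([301.5201, 345.7106]), array([338.23  , 345.7015])]
top end 0.012 [array([301.4386, 339.1001]), array([338.3254, 339.0903])]
[143 143 143 142 143 142 142 142 142 142 143 143 142 139 131 116  83  45
  29  29  26  29  27  29  28  29  28  28  27  31  28  26  30  29  30  31
  36  40  42  43  43  43  44  44]
[138 140 142 141 129  98  58  33  33  28  27  26  29  29  27  30  27  27
  29  29  27  30  28  28  30  29  28  31  26  26  28  29  30  28  29  27
  28  39  65  82  86  89  90  90]
[240]
262 [300 335]
280 [301 335]
300 [300 335]
340 [301 334]
```

View pics/w6.png

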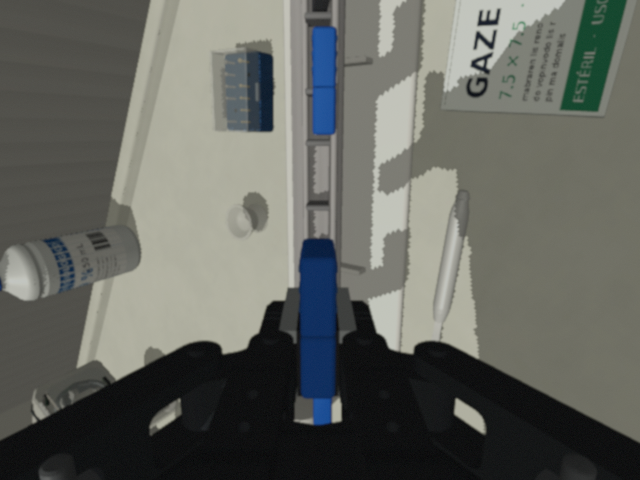

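```bash
python3 - <<'E'
from h import *
w=optics.get_image("wrist"); s=telemetry.sense(); g=s["ee_pos"]; T=Ro.from_rotvec(s["tool_rot"]).as_matrix()
for x,z in((.033,-.002),(.033,-.024),(-.01,-.025),(.033,0),(.033,.003),(.033,-.021)):
  print(x,z,proj(w,g+T@np.array([x,0,z])),proj(w,g+T@np.array([x+.002,0,z])))
im=w["color"][:,318].astype(int); print([(r,im[r].tolist()) for r in range(300,425,3)])
t=optics.get_image("top")
for c in cv2.findContours(blue(t),cv2.RETR_EXTERNAL,cv2.CHAIN_APPROX_NONE)[0]:
    if cv2.contourArea(c)>60: print(cv2.approxPolyDP(c,2,True)[:,0].tolist())
# top-view prediction of lifted foot end & stem sides
for y in(-.01,.01):
  for l in(.085,.055): print(y,l,proj(t,g+T@np.array([y,-.005,l])))
E
```

```text
0.033 -0.002 [319.6008 242.0067] [319.6083 235.8127]
0.033 -0.024 [319.9914 264.554 ] [320.0025 257.2113]
-0.01 -0.025 [319.7951 408.6128] [319.8043 402.5963]
0.033 0 [319.5717 240.3283] [319.579  234.2213]
0.033 0.003 [319.5297 237.9036] [319.5367 231.9226]
0.033 -0.021 [319.9291 260.9552] [319.9396 253.7934]
[(300, [14, 47, 96]), (303, [17, 47, 95]), (306, [19, 48, 96]), (309, [13, 47, 95]), (312, [13, 47, 95]), (315, [16, 47, 95]), (318, [14, 46, 95]), (321, [17, 48, 95]), (324, [15, 47, 95]), (327, [15, 46, 94]), (330, [18, 47, 96]), (333, [16, 47, 95]), (336, [15, 42, 85]), (339, [15, 44, 88]), (342, [17, 46, 93]), (345, [13, 46, 94]), (348, [16, 47, 95]), (351, [16, 47, 95]), (354, [17, 46, 96]), (357, [14, 46, 95]), (360, [17, 48, 95]), (363, [14, 46, 94]), (366, [14, 46, 94]), (369, [13, 46, 95]), (372, [17, 47, 95]), (375, [16, 46, 95]), (378, [16, 47, 95]), (381, [17, 46, 95]), (384, [17, 48, 96]), (387, [15, 47, 95]), (390, [16, 47, 95]), (393, [15, 47, 95]), (396, [15, 45, 92]), (399, [30, 76, 143]), (402, [34, 83, 154]), (405, [32, 82, 153]), (408, [32, 82, 152]), (411, [33, 81, 152]), (414, [31, 81, 151]), (417, [32, 80, 151]), (420, [29, 79, 150]), (423, [28, 73, 141])]
[[386, 402], [372, 406], [366, 413], [388, 409]]
[[299, 293], [318, 321], [340, 305], [334, 295], [320, 303], [308, 287]]
[[368, 278], [358, 285], [365, 293], [375, 285]]
[[377, 236], [402, 259], [424, 243], [417, 234], [402, 242], [387, 229]]
[[415, 207], [443, 229], [466, 214], [458, 205], [446, 213], [426, 201]]
[[156, 89], [151, 99], [155, 105], [163, 105], [168, 99], [168, 94], [162, 89]]
-0.01 0.085 [348.7032 277.9607]
-0.01 0.055 [356.7453 287.0525]
0.01 0.085 [359.7206 269.8478]
0.01 0.055 [368.1071 278.6659]
```

Block now points to green (image up). Holder is about 1.2 mm off in tool x, so I correct by -0.04 units and lower.

Request:
carry_out(plan=[-0.04,0,0.4,0,0,0,-0.04,0,0.8,0,0,0,-0.04,0,1.2,0,0,0,-0.04,0,1.5,0,0,0,-0.04,0,1.7,0,0,0])

```text
clock: 15.95
ee_pos: [0.5229, -0.0875, 0.1155]
tool_rot: [-2.311, 1.148, -0.353]
contact_force: [-0.7, 0.6, -0.3]
gripper_width: 0.0092
grasp_force: 60.6
```

Request:
carry_out(plan=[0,0,0.1,0,0,0,0,0,0.18,0,0,0,0,0,0.18,0,0,0])

```text
clock: 16.32
ee_pos: [0.526, -0.0858, 0.1106]
tool_rot: [-2.311, 1.149, -0.355]
contact_force: [-0.3, 0.3, -0.6]
gripper_width: 0.0093
grasp_force: 60.6
```

```bash
python3 r.py .037 .087 -1
```

```text
16.325 [-0.6774  0.4331  2.0925  0.9831  0.7194  1.0191] 0.009254615775436407 F [-0.3202  0.3022 -0.6452] Fu -0.49133280266412815 Fy 0.4342185676758117 Ffx -0.4244697825557414 rel [ 0.0711 -0.0006  0.1043 -0.0317  0.0521 -0.0053]
```

4 mm left, no force yet.

Request:
carry_out(plan=[0,0,0.03,0,0,0,0,0,0.06,0,0,0,0,0,0.06,0,0,0])

```text
clock: 16.7
ee_pos: [0.5271, -0.0849, 0.1087]
tool_rot: [-2.311, 1.149, -0.355]
contact_force: [0.5, 0.1, -0.7]
gripper_width: 0.0091
grasp_force: 60.6
```

Request:
carry_out(plan=[0,0,0.0125,0,0,0,0,0,0.0125,0,0,0])

```text
clock: 16.95
ee_pos: [0.5273, -0.0847, 0.1082]
tool_rot: [-2.311, 1.149, -0.354]
contact_force: [0.1, -0.3, 0.2]
gripper_width: 0.0095
grasp_force: 60.6
```

Request:
carry_out(plan=[0,0,0.0125,0,0,0,0,0,0.0125,0,0,0])

```text
clock: 17.2
ee_pos: [0.5275, -0.0845, 0.1077]
tool_rot: [-2.311, 1.149, -0.354]
contact_force: [-0.6, 0.2, -0.8]
gripper_width: 0.0094
grasp_force: 60.6
```

```bash
python3 r.py .037 .087 -1
```

```text
17.2 [-0.6729  0.4399  2.0929  0.9917  0.7135  1.0125] 0.009364737409540217 F [-0.5806  0.158  -0.7667] Fu -0.4252367398000951 Fy 0.47645392030712075 Ffx -0.7362000164683055 rel [ 0.0739 -0.002   0.0174 -0.026   0.0675 -0.0055]
```

Request:
carry_out(plan=[0,0,0.015,0,0,0,0,0,0.015,0,0,0])

```text
clock: 17.45
ee_pos: [0.5278, -0.0843, 0.1072]
tool_rot: [-2.311, 1.149, -0.354]
contact_force: [0.3, 0.6, -0.8]
gripper_width: 0.0094
grasp_force: 60.7
```

Request:
carry_out(plan=[0,0,0.0125,0,0,0,0,0,0.0125,0,0,0])

```text
clock: 17.7
ee_pos: [0.5279, -0.0843, 0.1072]
tool_rot: [-2.311, 1.149, -0.355]
contact_force: [-4.8, -2.1, 5.8]
gripper_width: 0.0095
grasp_force: 62.1
```

Request:
carry_out(plan=[0,0,0.0125,0,0,0,0,0,0.0125,0,0,0])

```text
clock: 17.95
ee_pos: [0.5279, -0.0843, 0.1072]
tool_rot: [-2.311, 1.149, -0.356]
contact_force: [-10.4, -5.0, 13.3]
gripper_width: 0.0093
grasp_force: 63.4
```

Ledge felt at the same depth as before. Release and retreat.

Request:
carry_out(plan=[0,0,-0.02,0,0,0,0,0,-0.02,0,0,0])

```text
clock: 18.2
ee_pos: [0.5279, -0.0844, 0.1072]
tool_rot: [-2.311, 1.149, -0.355]
contact_force: [-3.0, -1.0, 4.9]
gripper_width: 0.0095
grasp_force: 61.3
```

Request:
carry_out(plan=[0,0,0,0,0,0,0,0,0,0,0,0,0,0,0,0,0,0,0,0,0,0,0,0], hand=0.6)

```text
clock: 18.7
ee_pos: [0.5278, -0.0842, 0.107]
tool_rot: [-2.311, 1.149, -0.354]
contact_force: [-1.1, -0.4, -0.1]
gripper_width: 0.051
grasp_force: 0.0
```

Request:
carry_out(plan=[0,0,-0.5,0,0,0,0,0,-1.2,0,0,0,0,0,-2.2,0,0,0,0,0,-3.2,0,0,0,0,0,-4.0,0,0,0])

```text
clock: 19.32
ee_pos: [0.4552, -0.1395, 0.2403]
tool_rot: [-2.312, 1.149, -0.355]
contact_force: [0.5, -0.0, -0.1]
gripper_width: 0.0513
grasp_force: 0.0
```

```bash
python3 - <<'E'
from h import *
d={n:optics.get_image(n) for n in("top","side")}
a=d["top"]["color"][130:340,260:500];b=d["side"]["color"][150:360,220:460]
cv2.imwrite("pics/p7.png",cv2.resize(np.hstack([a,b])[:,:,::-1],(800,350),interpolation=cv2.INTER_CUBIC))
for n in d:
  for c in cv2.findContours(blue(d[n]),cv2.RETR_EXTERNAL,cv2.CHAIN_APPROX_NONE)[0]:
    if cv2.contourArea(c)>200: print(n,cv2.approxPolyDP(c,2,True)[:,0].tolist())
E
```

```text
top [[298, 293], [318, 321], [340, 305], [334, 295], [320, 303], [309, 287]]
top [[338, 264], [361, 291], [383, 275], [375, 265], [362, 274], [348, 258]]
top [[377, 236], [402, 259], [424, 243], [417, 234], [402, 242], [387, 229]]
top [[415, 207], [443, 229], [466, 214], [458, 205], [446, 213], [426, 201]]
top [[156, 89], [151, 99], [155, 105], [162, 105], [167, 101], [168, 95], [164, 90]]
side [[192, 253], [193, 266], [210, 265], [208, 251]]
side [[410, 219], [396, 216], [392, 219], [390, 225], [396, 228], [398, 233], [385, 261], [395, 264], [414, 224]]
side [[379, 210], [367, 207], [362, 209], [360, 215], [367, 221], [354, 245], [355, 249], [363, 250], [379, 219]]
side [[334, 197], [331, 206], [337, 211], [325, 237], [333, 240], [351, 202]]
side [[321, 191], [309, 189], [306, 197], [312, 201], [300, 227], [307, 229], [324, 196]]
```

View pics/p7.png

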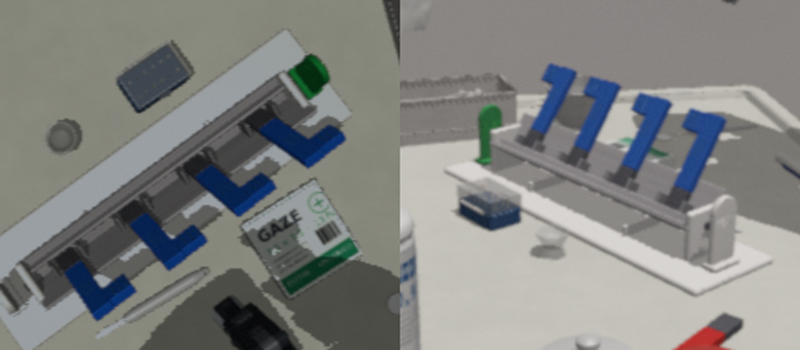

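All four blocks point to the green tab, the stems are parallel and fully down, the bystanders haven't moved, and the gripper is clear.

```bash
python3 -c "
from station import workorder
print(workorder.job_done())"
```

```text
the job is handed in; nothing more can be done
None
```

I turned over the two mirrored holders, second and fourth from the near-left end, and put them back in their own seats. The last pictures show all four bite blocks pointing to the green tab, and the job is handed in; no verdict came back.

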